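Set up the espresso service mat

TASK

Set up the espresso service on the grey, red-bordered bar mat. First stand the red-capped cinnamon jar midway between the two canisters, in line with them; then the white-capped cocoa shaker straight in front of the cinnamon jar, on the open side of the mat nearer you, about 4 cm clear of it; then the shot glass beside the cocoa shaker, level with it, on the purple canister's side, and last the tamper level with it on the white canister's side, each about 4 cm clear of the shaker. All four end upright on the mat, and the canisters and everything else stay where they are.

Things in the scene. Friction and masses are not known exactly. Their poses are not given: they have to be found in the camera images.
- bar_mat: grey rubber bar mat with a thin red border, fixed, 220 (x) x 310 (y) x 5 mm thick, lying on the worktop and turned by up to about 13 degrees. Origin: centre of its underside. Its x axis points away from the robot across the short side, y to the left along the long side, so its -x long edge is the front one.
- purple_canister: purple lidded canister with a knob, 77 mm diameter, 100 mm tall, 0.8 kg, loose; stands at the back of the mat (45 mm behind its centre line, 100 mm left or right of its middle, the white canister being at the other side). A landmark: leave it. Origin: centre of its underside, z up.
- white_canister: white lidded canister with a brown wooden lid (brown seen from above) and knob, 87 mm diameter, 120 mm tall, 0.8 kg, loose; the other landmark, in the mat's back row 200 mm from the purple one; which of them is left or right varies. Leave it. Origin: centre of its underside, z up.
- cinnamon_jar: round spice jar with a red cap (its top, seen from above, pink with a green mark) and green-and-white label, 47 mm diameter, 97 mm tall, about 0.1 kg; to be moved. Origin: centre of its underside, z up. Straight sides can be gripped at any height and from any direction.
- cocoa_shaker: round clear shaker jar with a whitish cap and a tan label, 44 mm diameter, 109 mm tall, about 0.1 kg; to be moved. Origin: centre of its underside, z up. Straight sides can be gripped at any height and from any direction.
- shot_glass: clear shot glass, open upward, 48 mm outside diameter at the rim, 38 mm at the foot, 60 mm tall, about 0.07 kg; to be moved. Origin: centre of its underside, z up. Can be gripped across the outside about 40 mm above its foot.
- tamper: coffee tamper standing on its foot: steel foot 58 mm diameter and 22 mm tall, round black handle 36 mm diameter from 34 to 95 mm height, 0.4 kg; to be moved. Origin: centre of the foot's underside, z up. Grip it across the handle at about 70 mm height.
- spread_jar: tan plastic jar with a ribbed screw lid, 68 mm diameter, 90 mm tall, a bystander behind the loose things. Origin: centre of its underside. Leave it alone.
- timer: white kitchen timer with a red dial, 66 mm diameter, 45 mm tall, a bystander at the left, near the front edge of the worktop. Origin: centre of its underside. Leave it alone.
There are look-alikes about, which are no part of the job. What is shaped like the cinnamon_jar but orange or turquoise is not meant.

How it is judged:
By the outcome, as a careful person would: the job done as asked, in the order asked, and still so for the second after the job is handed in, with the robot touching nothing.
It also fails if it takes over 115 s, if anything falls off the work surface, if the arm or the gripper's body presses on something with over 40 N, if the wrist force passes 120 N, or if a joint passes its speed limit or range.

ROBOT

A 6-joint arm with a two-finger parallel gripper is mounted at the origin on a cart in front of the work surface, level with it; the furniture and walls round the work are solid. World frame = base frame: x ahead of the robot, y to its left, z up, the work surface at z = 0. Lengths are in m, angles in rad, forces in N, time in s.
With the tool pointing down it reaches from about 0.3 to 0.875 m from the base axis. Payload 6.4 kg.
Tool frame: the origin (TCP) lies at the very end of the fingers, on their centre line; the grasp point (between the pads) lies grip_point_offset behind it (grip_point_offset is the distance from the TCP to the grasp point, in m); z points along the fingers, y is the line along which they close (so a half turn about z gives the same grasp; the last joint's range is limited). The gripper opens to 85 mm and grips with 20 to 120 N. Pads are 22 mm wide; open, the fingers measure 114 mm over their backs; the gripper's body (76 mm by 85 mm) begins 54 mm behind the grasp point. The pads swing forward as they close: fully open they stand 13 mm farther back than shut.
Start: joints at [-0.206, 0.181, 1.607, -0, 1.354, -0.206], TCP at [0.575, 0, 0.231] pointing down, gripper open.
Joint ranges: [-2.99, 2.99], [-0.89, 2.07], [0.3, 2.58], [-1.14, 4.28], [0, 2.63], [-3.12, 3.12]. Speed limits (rad/s): [2.57, 2.57, 3.01, 3.14, 3.14, 3.14].

INTERFACE

Orientations are given as a unit quaternion [x, y, z, w].
In Python, from plant import read_state, grab_frame, close_job, masks_of, grip_point_offset gives the robot as it stands.
- The arm moves only by the tool drive_tool, never from a script. Its argument "series" is a list of rows, each a list of 5 numbers: the shift along the tool's x, y, z in cm, then the turn about the tool's z in degrees, then the opening, from 0 (shut) to 1 (fully open). In form: [[dx, dy, dz, roll, hand], ...]. A call has exactly 5 rows; each row shifts and turns the commanded pose from where the row before left it, along the tool's axes as they then stand; what a row does not reach is not made up. A row lasts 1/8 s, in which the tool goes at most 62.5 mm and 10.7 degrees, less where a joint would pass 70% of its speed; a pose out of reach is approached as far as the arm can. A call is refused whole if a number of a shift passes 6.25 or a number of a turn 10.7, either way. A call with a gripper value outside its range is refused whole. The fingers move at their own pace and stop on an object; the grip force is fixed at half the most. Time passes only in rows, so rows that do not move let the fingers close, or fill a call up. It gives the time, the measured TCP pose, the force, the opening and the grip force at its end, in the units of the state.
- read_state(): the state, without advancing time (a new reading comes with each control period).
- grab_frame(name): name is "scene" or "side" or "wrist"; returns a dict with "color" (384x512x3 uint8, blue, green, red), "camera_matrix" (3x3 intrinsics, pixels), "position" and "rotation" of the camera in the world; the wrist camera has in their place "tool_from_camera" (4x4, takes a point from camera to tool coordinates, whose origin is the TCP and whose axes are the flange's). Camera axes: x right, y down, z forward; pixel columns grow to the right and rows downward; lengths in m; the calibration is good to about 2 mm. The wrist camera is an equidistant fisheye: a pixel r from the principal point sees the ray r / f radians off the axis. A picture is of the moment at which its call begins: read the wrist's pose just before it. There is no depth.
- close_job(): hands the job in; it is judged then, once.
Trained networks look in a picture, given as the dict that the camera call returned (one of the last four; its "shot" number tells which), for a name from the list of things; names that differ only in an ending like _2 or _b are one class to them, and where a whole thing is asked for, a point or a joint stands for the part that bears it (a point fixed in the world has none). Each returns a list of dicts, best first, with "p" (0 to 1); they miss things now and then, are a little off and sometimes report something else, mostly with a low value. They report only what shows in the picture. A call takes as long as a camera call. They do not tell look-alikes from the thing itself.
- masks_of(picture, name): "region" (384x512 bool, what is visible of it) and "location" ([column, row] in pixels, amid what is visible of it).
The state is a dict: "time_s": time; "qpos": joint angles; "qvel": joint speeds; "tau": joint torques, N m; "position": TCP position; "tool_rot": TCP orientation; "force": force on the tool from outside, world axes, zero at the start; "wrist_torque": the same for the moment, N m; "gripper_width": finger opening in m; "gripper_force": force on a finger pad.
Only numpy, scipy, OpenCV 4.12 (cv2) and the standard library are available. Lean on these libraries where they do the work, as an engineer would, in place of code of your own. Each camera call takes 0.05 s, during which the arm holds its last target. There are 200 camera calls.

## Working session

There is one attempt and no reset: what is moved stays moved. The work goes in short steps, Python scripts to look and compute and a tool call to move; the robot and the scene stay as the last step left them, time stands still between calls to the robot, and variables do not carry over. Pictures are saved under pics/ and viewed, at most 14 in all, crops included, and the job is handed in when it is done.

Besides the shell and the picture viewer there is one more tool, called as a command line: name --pt "numbers of a row" for each row, then --argument value for the rest. drive_tool: Moves the arm, as the interface text tells. Its arguments: {"type":"object","properties":{"series":{"type":"array","items":{"type":"array","items":{"type":"number"}}}},"required":["series"]}

```bash
ls; mkdir -p pics; python3 - <<'E'
from plant import *
import cv2,numpy as np
print(read_state()); print(grip_point_offset)
a=grab_frame("scene");b=grab_frame("side")
for f,n in((a,"scene"),(b,"side")):
    cv2.imwrite(f"pics/{n}0.png",f["color"]); print(n,f["position"],np.round(f["rotation"],3).tolist(),f["camera_matrix"])
    for o in "bar_mat purple_canister white_canister cinnamon_jar cocoa_shaker shot_glass tamper spread_jar timer".split():
        for m in masks_of(f,o):
            if m["p"]>.2:
                ys,xs=np.where(m["region"]); print(o,round(m["p"],2),np.round(m["location"]),xs.min(),xs.max(),ys.min(),ys.max(),m["region"].sum())
E
```

```text
pics
{'time_s': 0.0, 'qpos': array([-2.06318566e-01,  1.81569579e-01,  1.60800971e+00, -2.12835967e-05,
        1.35380794e+00, -2.06308263e-01]), 'qvel': array([1.32676899e-03, 4.07197133e-05, 8.83811417e-04, 1.30680525e-03,
       2.68341049e-04, 6.55808954e-04]), 'tau': array([ 3.41415571e-04, -4.44869328e+01, -3.51340663e+01, -2.51131587e-04,
        9.11703974e-03,  3.43231875e-05]), 'position': array([5.74440393e-01, 1.17182280e-04, 2.30367291e-01]), 'tool_rot': array([ 7.07108512e-01,  7.07104481e-01, -4.99744631e-04, -7.45311927e-04]), 'force': array([-0.2498348 , -0.57404036, -0.86882849]), 'wrist_torque': array([-0.02148378,  0.085703  , -0.00158622]), 'gripper_force': 0.0, 'gripper_width': 0.08501696440457704}
0.0187
scene [-0.43093384  0.78025578  0.71056542] [-0.45, 0.744, -0.42, 0.259] [[429.86032757   0.         254.42544027]
 [  0.         429.86032757 187.6516398 ]
 [  0.           0.           1.        ]]
bar_mat 0.67 [318. 185.] 260 361 161 212 2508
bar_mat 0.56 [285. 170.] 271 298 151 190 979
purple_canister 0.91 [329. 158.] 320 342 141 172 630
white_canister 0.8
[... 642 characters left out ...]
25.22253239 191.75259464]
 [  0.           0.           1.        ]]
bar_mat 0.61 [259. 172.] 220 281 154 191 1060
purple_canister 0.5 [234. 147.] 227 246 136 159 295
white_canister 0.65 [243. 164.] 230 255 150 188 795
cinnamon_jar 0.91 [295. 205.] 285 301 189 224 527
cinnamon_jar 0.84 [328. 255.] 313 336 232 276 886
cinnamon_jar 0.8 [282. 186.] 273 290 170 204 471
cinnamon_jar 0.69 [249. 203.] 242 261 186 226 614
cinnamon_jar 0.68 [266. 226.] 255 275 207 245 717
cocoa_shaker 0.84 [250. 203.] 243 261 186 226 597
shot_glass 0.62 [308. 194.] 304 318 181 203 295
tamper 0.62 [250. 180.] 245 256 175 186 115
spread_jar 0.64 [214. 195.] 201 224 185 218 444
timer 0.72 [318. 241.] 305 323 227 249 223
```

```bash
python3 - <<'E'
import cv2
a=cv2.imread("pics/scene0.png")[130:290,120:380]; b=cv2.imread("pics/side0.png")[125:285,190:350]
cv2.imwrite("pics/sc.png",cv2.resize(a,None,fx=3,fy=3,interpolation=2)); cv2.imwrite("pics/si.png",cv2.resize(b,None,fx=3.7,fy=3.7,interpolation=2))
E
```

```text
(no output)
```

View pics/sc.png

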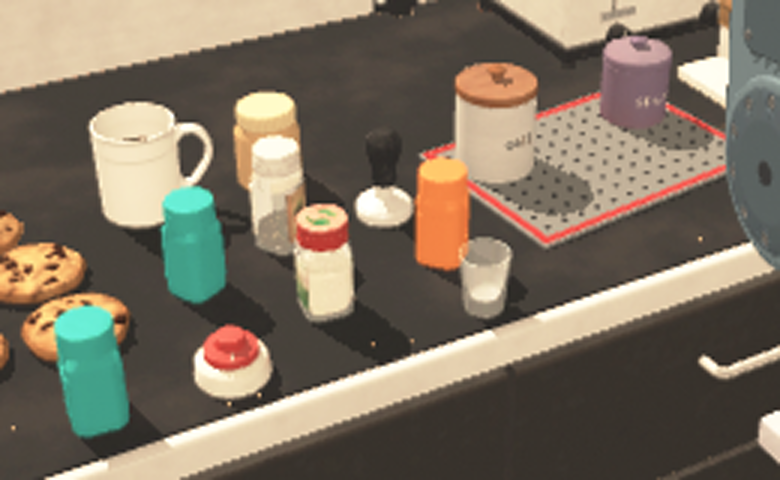

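View pics/si.png

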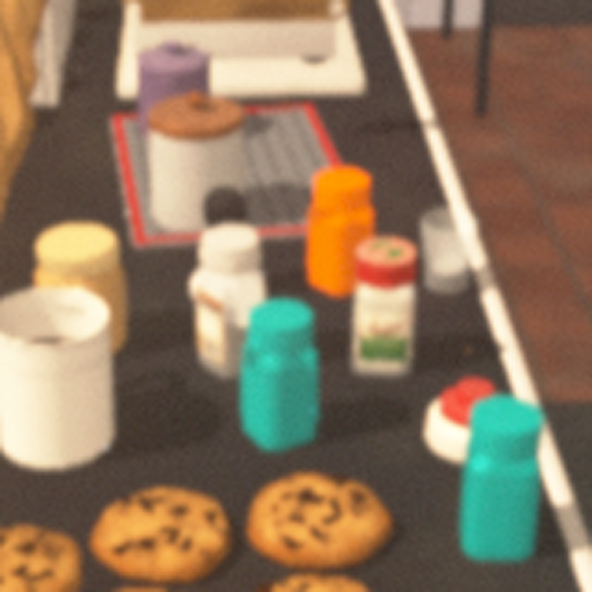

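The scene crop shows the cinnamon jar (red cap, pink top with green mark) at scene (228,217) / side (294,208). The orange jar at (267,201) and the two turquoise ones at (184,211) and (151,253) are look-alikes. The cocoa shaker is at scene (212,195), the tamper at (248,190), the glass at (282,222). The white canister is on the left of the mat and the purple one on the right.

```bash
cat > h.py <<'E'
from plant import *
import cv2,numpy as np
from scipy.spatial.transform import Rotation as R
from scipy.optimize import least_squares
S=dict(purple_canister=(.0385,.1,.005),white_canister=(.0435,.12,.005),cinnamon_jar=(.0235,.097,0),cocoa_shaker=(.022,.109,0),shot_glass=(.0235,.06,0),tamper=(.029,.095,0),spread_jar=(.034,.09,0),timer=(.033,.045,0))
def cam(f,st=None):
    K=np.array(f["camera_matrix"])
    if "position" in f and f["position"] is not None:
        r=np.array(f["rotation"]); r=R.from_quat(r).as_matrix() if r.size==4 else r
        return K,np.array(f["position"]),r,False
    T=np.array(f["tool_from_camera"]); Rt=R.from_quat(st["tool_rot"]).as_matrix()
    return K,Rt@T[:3,3]+st["position"],Rt@T[:3,:3],True
def proj(c,P):
    K,p,r,fe=c; q=(np.atleast_2d(P)-p)@r
    if fe:
        n=np.hypot(q[:,0],q[:,1])+1e-12; t=np.arctan2(n,q[:,2]); q2=q[:,:2]/n[:,None]*t[:,None]
    else: q2=q[:,:2]/q[:,2:]
    return q2*[K[0,0],K[1,1]]+[K[0,2],K[1,2]]
def plane(c,uv,z):
    K,p,r,fe=c; a=(np.atleast_2d(uv)-[K[0,2],K[1,2]])/[K[0,0],K[1,1]]
    if fe:
        t=np.linalg.norm(a,axis=1)+1e-12; d=np.c_[a/t[:,None]*np.sin(t)[:,None],np.cos(t)]
    else: d=np.c_[a,np.ones(len(a))]
    d=d@r.T; return p+d*((z-p[2])/d[:,2])[:,None]
def cyl(o,x,y):
    r,h,z=S[o]; t=np.linspace(0,2*np.pi,48)
    L=[(r,0),(r,h)]
    if o=="tamper": L=[(r,0),(r,.022),(.018,.034),(.018,.095)]
    if o=="shot_glass": L=[(.019,0),(.024,.06)]
    if o=="timer": L=[(r,0),(r,.02),(.015,.045)]
    return np.concatenate([np.c_[x+R_*np.cos(t),y+R_*np.sin(t),0*t+z+H] for R_,H in L])
def bbox(p): return np.r_[p.min(0),p.max(0)]
def fit(o,obs,x0=(.5,.2)):   # obs: list of (cam,bbox)
    f=lambda v:np.concatenate([bbox(proj(c,cyl(o,*v)))-b for c,b in obs])
    s=least_squares(f,x0,loss="soft_l1"); return s.x,f(s.x)
def mb(m):
    ys,xs=np.where(m["region"]); return np.array([xs.min(),ys.min(),xs.max()+1,ys.max()+1.])
E
python3 - <<'E'
from h import *
a=grab_frame("scene");b=grab_frame("side")
st=read_state();w=grab_frame("wrist");cv2.imwrite("pics/w0.png",w["color"])
print(w["camera_matrix"],w["tool_from_camera"])
ca,cb,cw=cam(a),cam(b),cam(w,st)
B=dict(cinnamon_jar=([218,198,238,237],[285,189,302,225]),cocoa_shaker=([203,175,222,215],[243,186,262,227]),
shot_glass=([273,209,291,236],[304,181,319,204]),purple_canister=([320,141,343,173],None),white_canister=([271,151,299,191],[230,150,256,189]),
tamper=([239,172,257,205],None),timer=([185,239,211,263],None),spread_jar=([199,161,220,192],[201,185,225,219]))
for o,(p,q) in B.items():
    obs=[(ca,np.array(p,float))]+([(cb,np.array(q,float))] if q else [])
    x,r=fit(o,obs); print(o,x.round(4),r.round(1))
    try: print("   wrist", [ (round(m["p"],2),np.round(plane(cw,m["location"],S[o][1])[0],3)) for m in masks_of(w,o)])
    except Exception as e: print(e)
b2=dict(orange=([259,183,277,220],[273,170,291,205]),turq=([173,192,195,231],[255,207,276,246]))
for k,(p,q) in b2.items(): print(k,*fit("cinnamon_jar",[(ca,np.array(p,float)),(cb,np.array(q,float))]))
E
```

```text
[[297.31863964   0.         256.09592863]
 [  0.         297.31863964 188.6086887 ]
 [  0.           0.           1.        ]] [[-2.21119166e-04 -9.46479373e-01 -3.22764228e-01  8.31443867e-02]
 [ 9.99999629e-01  5.93162233e-05 -8.59019189e-04  4.38611343e-06]
 [ 8.32189099e-04 -3.22764299e-01  9.46479009e-01 -1.42756403e-01]
 [ 0.00000000e+00  0.00000000e+00  0.00000000e+00  1.00000000e+00]]
cinnamon_jar [0.4508 0.4078] [ 0.7 -0.3 -0.5  0.3 -0.5 -0.9  0.4  1.2]
   wrist []
cocoa_shaker [0.5667 0.4059] [ 0.3  0.4 -1.3  0.4  1.  -1.  -1.9 -0.6]
   wrist []
shot_glass [0.3819 0.2812] [-0.1  0.3 -0.1  0.6 -0.6 -0.7  0.1 -0.3]
   wrist []
purple_canister [ 0.6131 -0.0493] [-1.3 -3.5  1.1  1.1]
   wrist [(0.77, array([ 0.61 , -0.033,  0.1  ]))]
white_canister [0.5903 0.1497] [-0.7 -5.1 -0.1  1.4 -0.2 -5.1  0.6 -0.7]
   wrist [(0.56, array([0.591, 0.137, 0.12 ]))]
tamper [0.5695 0.2891] [-0.5 -1.3  0.5  0.9]
   wrist []
timer [0.3972 0.5181] [-0.3 -1.3  0.3  0.9]
   wrist []
spread_jar [0.6799 0.3655] [-0.5 -0.6  1.9  4.  -0.8 -1.3  0.3  3.1]
   wrist []
orange [0.47091268 0.27602617] [ 0.19706554 -0.23196415 -0.98243522  0.31125572  1.43313734 -0.59411032
 -0.71873675 -0.83278125]
turq [0.53430213 0.50427416] [ 0.37963654  0.25622465 -1.1972816   0.02150193  1.35446989 -2.01832191
 -1.32587099  0.09981072]
```

View pics/w0.png

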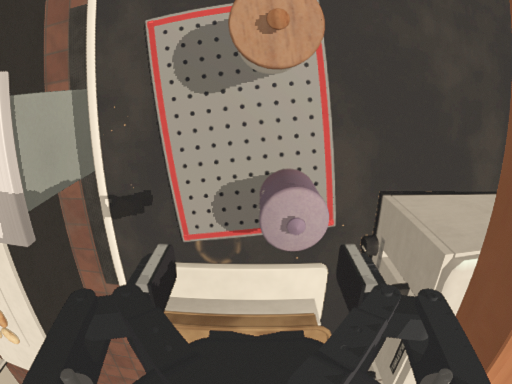

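The wrist view shows the mat from above (image up = +y, left = −x). Its corners are at (147,22), (185,240) and (334,225), the white canister's lid is at (278,20) and the purple one's at (295,222).

```bash
cat >> h.py <<'E'
def mat(f,c,x0):  # red pixels -> border rectangle
    im=f["color"].astype(int); m=(im[...,2]>140)&(im[...,1]<95)&(im[...,0]<95)
    ys,xs=np.where(m); P=plane(c,np.c_[xs+.5,ys+.5],.005)[:,:2]
    def loc(v,P):
        d=P-v[:2]; cs,sn=np.cos(v[2]),np.sin(v[2]); return np.c_[d@[cs,sn],d@[-sn,cs]]
    sd=lambda q,b=.003:np.maximum(abs(q[:,0])-.11+b,abs(q[:,1])-.155+b)
    g=lambda v,P:sd(loc(v,P))
    v=np.array(x0)
    for lim in (.03,.012,.008):
        k=abs(g(v,P))<lim; v=least_squares(g,v,args=(P[k],),loss="soft_l1",f_scale=.002).x
    return v,k.sum(),np.std(g(v,P[k])),loc(v,P[k])
E
python3 - <<'E'
from h import *
st=read_state();w=grab_frame("wrist");cw=cam(w,st)
co=plane(cw,[(147,22),(185,240),(334,225)],.005)[:,:2]; print(co.round(4), np.linalg.norm(co[0]-co[1]),np.linalg.norm(co[2]-co[1]))
d=co[0]-co[1]; th=np.arctan2(-d[0],d[1]); c0=(co[0]+co[2])/2
v,n,s,q=mat(w,cw,[*c0,th]); print(v.round(4),np.degrees(v[2]),n,s)
f=q[(abs(q[:,1])<.14)]; print("front",np.percentile(f[f[:,0]<0,0],[5,50,95]),"back",np.percentile(f[f[:,0]>0,0],[5,50,95]));g=q[abs(q[:,0])<.09];print("right",np.percentile(g[g[:,1]<0,1],[5,50,95]))
cs,sn=np.cos(v[2]),np.sin(v[2]); W=lambda x,y:np.array([v[0]+cs*x-sn*y,v[1]+sn*x+cs*y])
for n_,y in(("white_canister",.1),("purple_canister",-.1)):
    p=W(.045,y); print(n_,p.round(4),bbox(proj(cw,cyl(n_,*p))).round(),[mb(m) for m in masks_of(w,n_)[:1]])
    a=[fit(n_,[(cw,mb(m))],p) for m in masks_of(w,n_)[:1]];print(a)
print("knobs", plane(cw,(296,227),.105),plane(cw,(278,20),.125))
E
```

```text
[[ 0.4367  0.18  ]
 [ 0.4724 -0.1208]
 [ 0.6845 -0.0969]] 0.30293558059412057 0.21343323769569403
[0.5618 0.0383 0.0918] 5.261596667681453 2477 0.0025653407508504826
front [-0.1079     -0.10348264 -0.09966746] back [0.09903127 0.10195245 0.10600297]
right [-0.14810318 -0.1455382  -0.14333074]
white_canister [0.5974 0.142 ] [231. -25. 335.  79.] [array([228.,   0., 325.,  74.])]
[(array([0.5933069 , 0.12684581]), array([-2.39180793, -8.90932194,  5.6052304 , 16.79771341]))]
purple_canister [ 0.6158 -0.0571] [258. 171. 333. 265.] [array([259., 169., 329., 251.])]
[(array([ 0.61346072, -0.05170563]), array([-2.64801448, -2.07800928,  2.13908743,  9.74128612]))]
knobs [[ 0.615184   -0.04964992  0.105     ]] [[0.59276339 0.14394995 0.125     ]]
```

drive_tool --pt "4 0 -3 0 1" --pt "4 0 -3 0 1" --pt "2 0 -2 0 1" --pt "0 0 0 0 1" --pt "0 0 0 0 1"

```text
time_s: 2.42
position: [0.5746, 0.0994, 0.3102]
tool_rot: [0.707, 0.707, -0.001, -0.0]
force: [-0.3, 0.0, -0.9]
gripper_width: 0.0854
gripper_force: 0.0
```

```bash
cat > m.py <<'E'
from h import *
st=read_state();w=grab_frame("wrist");cw=cam(w,st);cv2.imwrite("pics/w1.png",w["color"])
print(st["position"],st["qvel"].round(3))
im=w["color"].astype(int); m=(im[...,2]>140)&(im[...,1]<95)&(im[...,0]<95)
ys,xs=np.where(m); P=plane(cw,np.c_[xs+.5,ys+.5],.005)[:,:2]
v0=np.array([.5618,.0383,.1])
def loc(v,P):
    d=P-v[:2]; cs,sn=np.cos(v[2]),np.sin(v[2]); return np.c_[d@[cs,sn],d@[-sn,cs]]
f=lambda v,P:np.maximum(abs(loc(v,P)[:,0])-v[3],abs(loc(v,P)[:,1])-v[4])
v=np.r_[v0,.104,.149]
for lim in(.03,.015,.008):
    k=abs(f(v,P))<lim; v=least_squares(f,v,args=(P[k],),loss="soft_l1",f_scale=.002).x
print("mat",v.round(4),np.degrees(v[2]),k.sum(),f(v,P[k]).std())
cs,sn=np.cos(v[2]),np.sin(v[2]); W=lambda x,y:np.array([v[0]+cs*x-sn*y,v[1]+sn*x+cs*y])
for n_,y in(("white_canister",.1),("purple_canister",-.1)):
    p=W(.045,y); print(n_,p.round(4),bbox(proj(cw,cyl(n_,*p))).round())
    for m in masks_of(w,n_)[:1]: print(m["p"],mb(m),*[a.round(4) for a in fit(n_,[(cw,mb(m))],p)])
for n in "cinnamon_jar cocoa_shaker shot_glass tamper spread_jar".split():
    for m in masks_of(w,n)[:5]:
        if m["p"]>.3: print(n,round(m["p"],2),mb(m),*[a.round(4) for a in fit(n,[(cw,mb(m))],(.5,.3))])
E
python3 m.py
```

```text
[0.57463154 0.09940705 0.31016926] [-0.014  0.01   0.011  0.001  0.002  0.003]
mat [0.5605 0.0413 0.1147 0.1022 0.1474] 6.571397416864068 2083 0.0019386478720843203
white_canister [0.5937 0.1458] [235.  85. 313. 162.]
0.8 [236.  85. 309. 157.] [0.5929 0.1476] [-2.2753 -1.7644  3.0789  3.6956]
purple_canister [ 0.6166 -0.0529] [259. 214. 314. 289.]
0.79 [259. 214. 311. 281.] [ 0.6142 -0.05  ] [-1.6981 -1.674   1.1104  6.3415]
cinnamon_jar 0.58 [155.   1. 206.  50.] [0.4752 0.2745] [ 0.1556  1.0158 -0.1434 -1.5216]
shot_glass 0.86 [105.  14. 144.  46.] [0.383  0.2816] [-1.549  -0.9017  1.4146  1.0385]
tamper 0.81 [234.   0. 274.  41.] [0.5709 0.2795] [-0.4922 -1.5532  0.4879  5.5383]
```

View pics/w1.png

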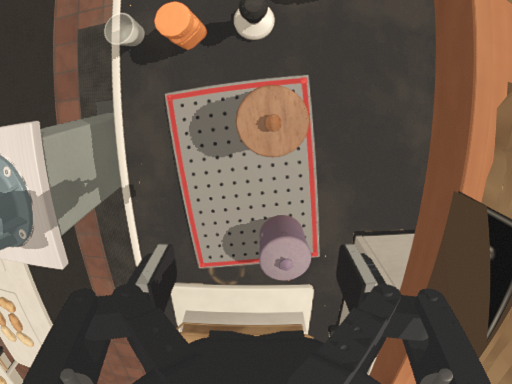

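The wrist view at 31 cm shows the full mat border (166,95)–(308,77)–(319,257)–(200,267), with the canister lids at (271,121) and (285,255) matching the nominal positions. The glass is at (124,30), the orange look-alike at (180,25) and the tamper at (254,18).

drive_tool --pt "5.2 -2.5 0.8 0 1" --pt "5.2 -2.5 0.8 0 1" --pt "5.2 -2.5 0.8 0 1" --pt "5.2 -2.5 0.8 0 1" --pt "5.2 -2.5 0.8 0 1"

```text
time_s: 3.45
position: [0.4492, 0.3615, 0.2712]
tool_rot: [0.707, 0.707, 0.0, 0.0]
force: [0.9, -0.4, 0.5]
gripper_width: 0.0854
gripper_force: 0.0
```

drive_tool --pt "0 0 0 0 1" --pt "0 0 0 0 1" --pt "0 0 0 0 1" --pt "0 0 0 0 1" --pt "0 0 0 0 1"

```text
time_s: 4.08
position: [0.4506, 0.3593, 0.2715]
tool_rot: [0.708, 0.707, 0.0, 0.0]
force: [0.5, -0.6, -0.6]
gripper_width: 0.0851
gripper_force: 0.0
```

```bash
cat > l.py <<'E'
from h import *
import sys
st=read_state();w=grab_frame("wrist");cw=cam(w,st);cv2.imwrite(f"pics/{sys.argv[1]}.png",w["color"])
print(st["position"],R.from_quat(st["tool_rot"]).as_matrix().round(3).tolist())
for n in sys.argv[2:]:
    for m in masks_of(w,n)[:6]:
        if m["p"]>.25: print(n,round(m["p"],2),mb(m),*[a.round(4) for a in fit(n,[(cw,mb(m))],(.5,.35))])
E
python3 l.py w2 cinnamon_jar cocoa_shaker shot_glass tamper
```

```text
[0.45063313 0.35928482 0.27147512] [[0.002, 1.0, 0.0], [1.0, -0.002, 0.0], [0.0, 0.0, -1.0]]
cinnamon_jar 0.97 [236.  96. 278. 141.] [0.4515 0.4119] [-1.0656 -0.0354  1.0691  0.0469]
cinnamon_jar 0.95 [299.  18. 355.  67.] [0.5332 0.502 ] [ 0.4155  0.2953 -0.3524 -0.3683]
cinnamon_jar 0.9 [253. 189. 295. 249.] [0.4718 0.2783] [ 1.4508 -0.7949 -1.5107  0.6133]
cocoa_shaker 0.67 [323. 103. 383. 149.] [0.5669 0.406 ] [ 0.1655  0.333  -0.1449 -0.2602]
shot_glass 0.58 [188. 190. 224. 232.] [0.3835 0.2821] [-0.246  -1.2404  0.256   1.2152]
tamper 0.95 [317. 177. 366. 231.] [0.5694 0.2932] [-0.8991 -1.8925  0.7967  1.68  ]
```

View pics/w2.png

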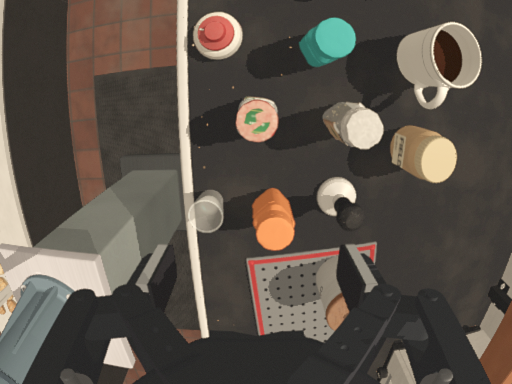

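The wrist view confirms the cinnamon jar at (257,119), with a pink top and green mark, near (0.451, 0.411). Cocoa is at (353,126), tamper at (340,200), glass at (206,212), and the orange and turquoise jars are separate. Grasping the cinnamon jar now.

drive_tool --pt "5.1 0 2 0 1" --pt "0 0 6 0 1" --pt "0 0 6 0 1" --pt "0 0 5 0 1" --pt "0 0 3.4 0 1"

```text
time_s: 4.95
position: [0.4486, 0.4103, 0.0444]
tool_rot: [0.707, 0.707, -0.002, -0.0]
force: [-1.0, -0.2, 0.5]
gripper_width: 0.0853
gripper_force: 0.0
```

drive_tool --pt "0 0 0 0 1" --pt "0 0 0 0 0.3" --pt "0 0 0 0 0.3" --pt "0 0 0 0 0.3" --pt "0 0 0 0 0.3"

```text
time_s: 5.58
position: [0.4518, 0.4121, 0.0502]
tool_rot: [0.707, 0.707, 0.002, 0.001]
force: [-0.9, 0.4, 5.7]
gripper_width: 0.045
gripper_force: 61.9
```

drive_tool --pt "0 0 -4 0 0.3" --pt "0 0 -5 0 0.3" --pt "0 0 -5 0 0.3" --pt "-2.4 1.3 -4 0 0.3" --pt "-4 2 0 0 0.3"

```text
time_s: 6.2
position: [0.4852, 0.3485, 0.2335]
tool_rot: [0.706, 0.708, 0.005, 0.002]
force: [-0.5, 0.6, -0.9]
gripper_width: 0.0451
gripper_force: 61.9
```

drive_tool --pt "-5 2 0 -2 0.3" --pt "-5 2 0 -2 0.3" --pt "-5 2 0 -2 0.3" --pt "-5 2 0 0 0.3" --pt "-4 2 0 0 0.3"

```text
time_s: 6.82
position: [0.5982, 0.1119, 0.2286]
tool_rot: [0.669, 0.743, 0.001, 0.001]
force: [-0.6, 0.1, -0.6]
gripper_width: 0.0452
gripper_force: 61.9
```

drive_tool --pt "-4 1.5 0 0 0.3" --pt "-2 0.5 0 0 0.3" --pt "0 0 0 0 0.3" --pt "0 0 0 0 0.3" --pt "0 0 0 0 0.3"

```text
time_s: 7.45
position: [0.623, 0.0578, 0.2275]
tool_rot: [0.668, 0.744, 0.0, -0.0]
force: [-0.2, 0.6, -1.0]
gripper_width: 0.0453
gripper_force: 61.9
```

```bash
cat > d.py <<'E'
# tool-frame shift to bring grasp axis to world x,y ; TCP z
from h import *
import sys
st=read_state(); t=np.array([float(a) for a in sys.argv[1:4]])
Rt=R.from_quat(st["tool_rot"]).as_matrix()
print(st["time_s"],st["position"].round(4),"shift cm",(100*Rt.T@(t-st["position"])).round(2),"jaw dir deg",np.degrees(np.arctan2(Rt[1,1],Rt[0,1])).round(1),"tilt",Rt[:,2].round(3),"grip",st["gripper_width"].round(4),st["force"].round(1))
E
python3 d.py .605 .047 .056; python3 l.py w3 cinnamon_jar white_canister purple_canister
```

```text
[0.62303474 0.05782384 0.22745131] [[-0.106, 0.994, -0.0], [0.994, 0.106, 0.0], [0.0, -0.0, -1.0]]
cinnamon_jar 0.87 [205. 184. 310. 336.] [ 0.6015 -0.0182] [  1.4066   9.4668 -58.0972 -72.1148]
cinnamon_jar 0.7 [120.  39. 294. 266.] [0.5074 0.1456] [   2.1267   15.1874 -103.9967 -163.188 ]
white_canister 0.85 [186.  35. 282. 130.] [0.5928 0.1451] [-7.4904 -3.8795  2.3503  5.154 ]Traceback (most recent call last):
  File "d.py", line 6, in <module>
    print(st["time_s"],st["position"].round(4),"shift cm",(100*Rt.T@(t-st["position"])).round(2),"jaw dir deg",np.degrees(np.arctan2(Rt[1,1],Rt[0,1])).round(1),"tilt",Rt[:,2].round(3),"grip",st["gripper_width"].round(4),st["force"].round(1))
                                                                                                                                                                                               ^^^^^^^^^^^^^^^^^^^^^^^^^
AttributeError: 'float' object has no attribute 'round'
```

View pics/w3.png

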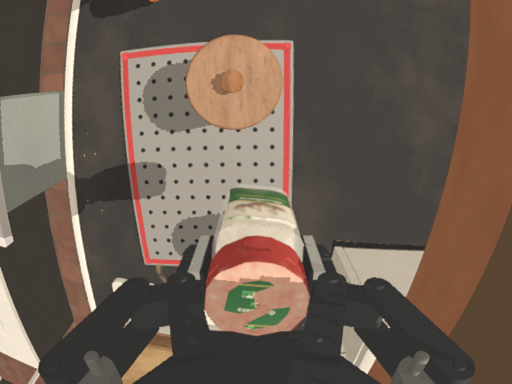

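The jar is upright in the pads at (256,260), with the mat and the white canister (235,82) below it. Lowering it between the canisters.

drive_tool --pt "-0.9 -1.9 0 0 0.3" --pt "0 0 4 0 0.3" --pt "0 0 4 0 0.3" --pt "0 0 2 0 0.3" --pt "0 0 0 0 0.3"

```text
time_s: 8.28
position: [0.6046, 0.0457, 0.1259]
tool_rot: [0.669, 0.743, -0.001, -0.001]
force: [-0.6, 0.4, 0.2]
gripper_width: 0.045
gripper_force: 61.9
```

```bash
sed -i 's/st\["gripper_width"\].round(4)/st["gripper_width"]/' d.py; python3 d.py .605 .047 .056
```

```text
8.275 [0.6046 0.0457 0.1259] shift cm [0.12 0.08 6.99] jaw dir deg 6.0 tilt [-0.003  0.    -1.   ] grip 0.044967456058959125 [-0.6  0.4  0.2]
```

drive_tool --pt "0.1 0 2.5 0 0.3" --pt "0 0 2.5 0 0.3" --pt "0 0 1.5 0 0.3" --pt "0 0 0.4 0 0.3" --pt "0 0 0 0 0.3"

```text
time_s: 8.9
position: [0.6062, 0.0463, 0.0591]
tool_rot: [0.669, 0.743, 0.0, 0.001]
force: [0.5, -0.4, -0.8]
gripper_width: 0.0453
gripper_force: 61.9
```

```bash
python3 d.py .605 .047 .0555
```

```text
8.9 [0.6062 0.0463 0.0591] shift cm [ 0.08 -0.11  0.36] jaw dir deg 6.0 tilt [ 0.001 -0.    -1.   ] grip 0.04534620735258845 [ 0.5 -0.4 -0.8]
```

drive_tool --pt "0 0 0.2 0 0.3" --pt "0 0 0.1 0 0.3" --pt "0 0 0 0 0.3" --pt "0 0 0 0 0.3" --pt "0 0 0 0 0.3"

```text
time_s: 9.52
position: [0.6055, 0.0464, 0.0554]
tool_rot: [0.669, 0.743, 0.0, 0.0]
force: [-0.4, 0.2, -0.9]
gripper_width: 0.0446
gripper_force: 62.0
```

drive_tool --pt "0 0 0.1 0 0.3" --pt "0 0 0 0 0.3" --pt "0 0 0 0 0.8" --pt "0 0 0 0 0.8" --pt "0 0 0 0 0.8"

```text
time_s: 10.15
position: [0.6054, 0.0464, 0.0541]
tool_rot: [0.669, 0.743, -0.0, -0.0]
force: [-0.4, 1.1, 1.0]
gripper_width: 0.0685
gripper_force: 0.0
```

drive_tool --pt "0 0 -3 0 0.9" --pt "0 0 -5 0 0.9" --pt "0 0 -6 0 1" --pt "0 0 -6 0 1" --pt "3 0 -4 0 1"

```text
time_s: 10.78
position: [0.6034, 0.075, 0.2979]
tool_rot: [0.67, 0.742, 0.001, 0.002]
force: [0.6, -0.2, 0.1]
gripper_width: 0.0853
gripper_force: 0.0
```

drive_tool --pt "5 -1 0 0 1" --pt "3 -1 0 0 1" --pt "0 0 0 0 1" --pt "0 0 0 0 1" --pt "0 0 0 0 1"

```text
time_s: 11.4
position: [0.5745, 0.1527, 0.2941]
tool_rot: [0.67, 0.743, -0.0, 0.0]
force: [-1.0, -0.2, -0.4]
gripper_width: 0.0857
gripper_force: 0.0
```

```bash
sed -i 's#pics/w1#pics/w4#; s/_jar cocoa_shaker shot_glass tamper spread_jar"/_jar"/' m.py
cat >> m.py <<'E'
n="cinnamon_jar";S[n]=(.0235,.097,.005)
for m in masks_of(w,n):
    if m["p"]>.3: x=fit(n,[(cw,mb(m))],(.6,.05)); print("on mat",mb(m),x[0].round(4),x[1].round(1),"matframe",loc(v,x[0][None]).round(4))
E
python3 m.py
```

```text
[0.57450091 0.15266333 0.29406742] [-0.003  0.001 -0.001  0.003  0.002  0.001]
mat [0.5605 0.0415 0.1151 0.1023 0.1473] 6.595073805441888 2031 0.0019644238906077515
white_canister [0.5937 0.146 ] [234. 124. 312. 213.]
0.72 [235. 125. 310. 206.] [0.5928 0.1515] [-1.9492 -4.7532  2.391   2.0403]
purple_canister [ 0.6167 -0.0527] [244. 249. 297. 324.]
0.68 [245. 254. 296. 315.] [ 0.6176 -0.0608] [-0.6965 -1.2999  0.7293 12.2014]
cinnamon_jar 0.77 [160.  32. 214.  77.] [0.4751 0.2738] [ 0.9155  0.7348 -1.2276 -1.068 ]
cinnamon_jar 0.76 [254. 204. 289. 261.] [0.606  0.0417] [-0.34   -0.8287  0.3497  0.8125]
on mat [160.  32. 214.  77.] [0.4765 0.2732] [ 0.7  0.5 -0.8 -0.7] matframe [[-0.0569  0.2398]]
on mat [254. 204. 289. 261.] [0.6055 0.0443] [-0.6 -1.2  0.6  1.2] matframe [[ 0.045  -0.0024]]
```

View pics/w4.png

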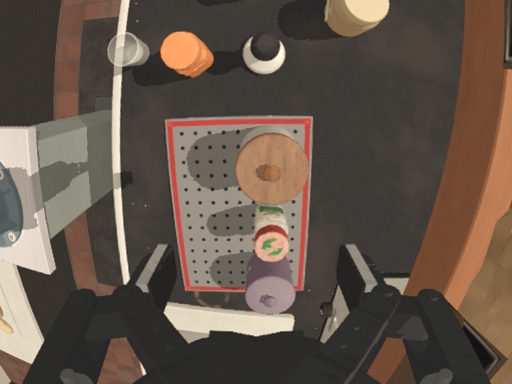

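The cinnamon jar stands at (271,240) between the canisters, at mat frame (45, ~-1) mm. Cocoa shaker next.

drive_tool --pt "5 0.4 0 0 1" --pt "5 0.4 0 0 1" --pt "5 0.4 0 0 1" --pt "5 0.4 0 0 1" --pt "4 0.3 2 0 1"

```text
time_s: 12.28
position: [0.5687, 0.3967, 0.2762]
tool_rot: [0.669, 0.743, 0.002, 0.001]
force: [-0.3, 0.9, -0.7]
gripper_width: 0.0854
gripper_force: 0.0
```

drive_tool --pt "1.3 0 3 0 1" --pt "0 0 4 0 1" --pt "0 0 0 0 1" --pt "0 0 0 0 1" --pt "0 0 0 0 1"

```text
time_s: 12.9
position: [0.5679, 0.4076, 0.2071]
tool_rot: [0.669, 0.743, 0.002, 0.001]
force: [-0.2, -0.4, 0.4]
gripper_width: 0.0858
gripper_force: 0.0
```

```bash
python3 d.py .567 .406 .051;python3 l.py w5 cocoa_shaker
```

```text
12.9 [0.5679 0.4076 0.2071] shift cm [-0.17 -0.17 15.61] jaw dir deg 6.0 tilt [ 0.004  0.002 -1.   ] grip 0.08580158641845073 [-0.2 -0.4  0.4]
[0.56792701 0.40755253 0.2071104 ] [[-0.104, 0.995, 0.004], [0.995, 0.104, 0.002], [0.001, 0.004, -1.0]]
cocoa_shaker 0.98 [230. 142. 282. 216.] [0.5682 0.4061] [ 0.4352  1.8256 -0.436  -1.051 ]
```

drive_tool --pt "-0.1 0 5 0 1" --pt "0 0 5 0 1" --pt "0 0 4 0 1" --pt "0 0 1.6 0 1" --pt "0 0 0 0 1"

```text
time_s: 13.62
position: [0.5666, 0.4062, 0.0482]
tool_rot: [0.669, 0.743, -0.0, -0.0]
force: [0.1, 0.1, -0.2]
gripper_width: 0.0851
gripper_force: 0.0
```

drive_tool --pt "0 0 0 0 0.3" --pt "0 0 0 0 0.3" --pt "0 0 0 0 0.3" --pt "0 0 0 0 0.3" --pt "0 0 0 0 0.3"

```text
time_s: 14.25
position: [0.5682, 0.4072, 0.051]
tool_rot: [0.669, 0.743, 0.002, 0.001]
force: [-0.2, 0.4, 6.5]
gripper_width: 0.0477
gripper_force: 62.5
```

```bash
python3 d.py .567 .406 .051;python3 d.py .5203 .0367 .23
```

```text
14.25 [0.5682 0.4072 0.051 ] shift cm [-0.1  -0.13  0.  ] jaw dir deg 6.0 tilt [ 0.004  0.002 -1.   ] grip 0.04767938114021657 [-0.2  0.4  6.5]
14.25 [0.5682 0.4072 0.051 ] shift cm [-36.32  -8.57 -17.98] jaw dir deg 6.0 tilt [ 0.004  0.002 -1.   ] grip 0.04767938114021657 [-0.2  0.4  6.5]
```

drive_tool --pt "0 0 -4 0 0.3" --pt "0 0 -5 0 0.3" --pt "0 0 -5 0 0.3" --pt "-3 -0.6 -4 0 0.3" --pt "-5 -1 0 0 0.3"

```text
time_s: 14.88
position: [0.5612, 0.3263, 0.2341]
tool_rot: [0.668, 0.744, 0.004, 0.002]
force: [0.5, -1.0, -1.2]
gripper_width: 0.0479
gripper_force: 62.3
```

drive_tool --pt "-5 -1.2 0 0 0.3" --pt "-5 -1.2 0 0 0.3" --pt "-5 -1.2 0 0 0.3" --pt "-5 -1.2 0 0 0.3" --pt "-4 -1.1 0 0 0.3"

```text
time_s: 15.5
position: [0.5251, 0.0784, 0.229]
tool_rot: [0.669, 0.743, 0.0, 0.001]
force: [0.4, -0.2, -0.5]
gripper_width: 0.0477
gripper_force: 62.2
```

drive_tool --pt "-3 -0.8 0 0 0.3" --pt "-1.3 -0.3 0 0 0.3" --pt "0 0 0 0 0.3" --pt "0 0 0 0 0.3" --pt "0 0 0 0 0.3"

```text
time_s: 16.12
position: [0.5191, 0.0374, 0.2282]
tool_rot: [0.669, 0.744, 0.0, -0.0]
force: [-0.4, 0.7, -0.9]
gripper_width: 0.0477
gripper_force: 62.2
```

```bash
python3 d.py .52 .036 .0565
```

```text
16.125 [0.5191 0.0374 0.2282] shift cm [-0.15  0.08 17.17] jaw dir deg 6.1 tilt [-0.  0. -1.] grip 0.047661874487832184 [-0.4  0.7 -0.9]
```

drive_tool --pt "-0.1 0.1 5 0 0.3" --pt "0 0 5 0 0.3" --pt "0 0 4 0 0.3" --pt "0 0 2 0 0.3" --pt "0 0 0.6 0 0.3"

```text
time_s: 16.75
position: [0.5191, 0.0363, 0.0607]
tool_rot: [0.669, 0.743, -0.001, -0.001]
force: [0.1, -0.0, -0.8]
gripper_width: 0.0477
gripper_force: 62.2
```

drive_tool --pt "0 0 0 0 0.3" --pt "0 0 0 0 0.3" --pt "0 0 0 0 0.3" --pt "0 0 0 0 0.3" --pt "0 0 0 0 0.3"

```text
time_s: 17.38
position: [0.5203, 0.0354, 0.0626]
tool_rot: [0.669, 0.743, 0.0, 0.0]
force: [-0.4, 1.0, -1.5]
gripper_width: 0.0479
gripper_force: 62.2
```

```bash
python3 d.py .52 .036 .056
```

```text
17.375 [0.5203 0.0354 0.0626] shift cm [ 0.07 -0.03  0.66] jaw dir deg 6.0 tilt [ 0.001 -0.    -1.   ] grip 0.0479199080041652 [-0.4  1.  -1.5]
```

drive_tool --pt "0 0 0.3 0 0.3" --pt "0 0 0.2 0 0.3" --pt "0 0 0 0 0.3" --pt "0 0 0 0 0.3" --pt "0 0 0 0 0.3"

```text
time_s: 18.0
position: [0.5202, 0.0354, 0.0573]
tool_rot: [0.669, 0.743, 0.0, 0.0]
force: [-0.4, -0.3, -0.7]
gripper_width: 0.0478
gripper_force: 62.2
```

drive_tool --pt "0 0 0.2 0 0.3" --pt "0 0 0 0 0.3" --pt "0 0 0 0 0.3" --pt "0 0 0 0 0.3" --pt "0 0 0 0 0.3"

```text
time_s: 18.62
position: [0.5205, 0.0353, 0.056]
tool_rot: [0.669, 0.743, 0.0, 0.0]
force: [-3.0, -1.1, 5.7]
gripper_width: 0.048
gripper_force: 62.8
```

drive_tool --pt "0 0 0 0 0.75" --pt "0 0 0 0 0.75" --pt "0 0 0 0 0.75" --pt "0 0 -3 0 0.75" --pt "0 0 -5 0 0.75"

```text
time_s: 19.25
position: [0.5184, 0.0356, 0.1343]
tool_rot: [0.669, 0.743, -0.001, -0.002]
force: [1.3, -0.9, 0.6]
gripper_width: 0.064
gripper_force: 0.0
```

drive_tool --pt "0 0 -6 0 1" --pt "0 0 -5 10 1" --pt "0 0 -2 10 1" --pt "0 0 0 10 1" --pt "0 0 0 10 1"

```text
time_s: 19.88
position: [0.5202, 0.0354, 0.2657]
tool_rot: [0.884, 0.467, 0.0, 0.0]
force: [-0.3, -0.6, -0.7]
gripper_width: 0.0852
gripper_force: 0.0
```

drive_tool --pt "0 0 0 10 1" --pt "0 0 0 10 1" --pt "0 0 0 10 1" --pt "0 0 0 10 1" --pt "0 0 0 10 1"

```text
time_s: 20.5
position: [0.5201, 0.0355, 0.2651]
tool_rot: [0.999, 0.049, -0.0, -0.0]
force: [0.5, -0.1, -0.6]
gripper_width: 0.0857
gripper_force: 0.0
```

```bash
python3 d.py .383 .2815 .2
```

```text
20.5 [0.5201 0.0355 0.2651] shift cm [-11.21 -25.84   6.52] jaw dir deg -84.3 tilt [-0.  0. -1.] grip 0.08570981772231014 [ 0.5 -0.1 -0.6]
```

drive_tool --pt "-2.2 -5 0 0 1" --pt "-2.2 -5 0 0 1" --pt "-2.2 -5 0 0 1" --pt "-2.2 -5 0 0 1" --pt "-2.2 -5 2 0 1"

```text
time_s: 21.12
position: [0.3847, 0.2743, 0.2467]
tool_rot: [0.999, 0.052, 0.002, -0.001]
force: [1.2, -0.2, 0.2]
gripper_width: 0.0855
gripper_force: 0.0
```

drive_tool --pt "-0.2 -0.8 3 0 1" --pt "0 0 2 0 1" --pt "0 0 0 0 1" --pt "0 0 0 0 1" --pt "0 0 0 0 1"

```text
time_s: 21.75
position: [0.3827, 0.2804, 0.1965]
tool_rot: [0.999, 0.052, 0.001, -0.0]
force: [-0.8, -0.3, 0.5]
gripper_width: 0.0855
gripper_force: 0.0
```

```bash
python3 d.py .383 .2815 .017;python3 l.py w6 shot_glass tamper
```

```text
21.75 [0.3827 0.2804 0.1965] shift cm [ 1.000e-02 -1.000e-01  1.795e+01] jaw dir deg -84.0 tilt [ 0.002  0.001 -1.   ] grip 0.08549383091770586 [-0.8 -0.3  0.5]
[0.3826893  0.28035642 0.196469  ] [[0.995, 0.104, 0.002], [0.104, -0.995, 0.001], [0.002, -0.001, -1.0]]
shot_glass 0.78 [230. 148. 278. 200.] [0.3816 0.2824] [-0.4075 -0.7066  0.4066  0.6528]
tamper 0.64 [239.   0. 292.  27.] [0.5265 0.2855] [-1.2382 -1.2859  1.3131 36.5777]
tamper 0.44 [230. 148. 278. 200.] [0.3882 0.2834] [ -2.3732 -14.8492   2.3325   1.598 ]
```

View pics/w6.png

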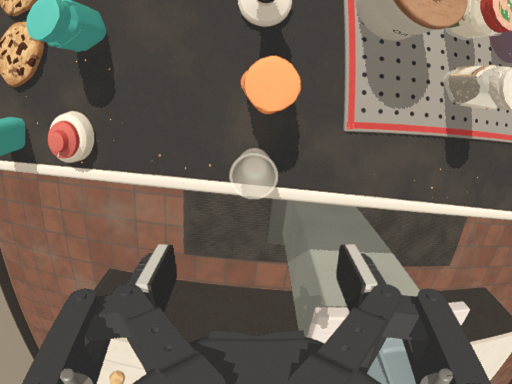

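The glass is at (254,174), near (0.382, 0.282), at the worktop edge. The orange jar at (272,84) is clear of the fingers, and the cocoa stands on the mat at (480,88). Descending.

drive_tool --pt "0 -0.1 5 0 1" --pt "0 0 5 0 1" --pt "0 0 5 0 1" --pt "0 0 2.3 0 1" --pt "0 0 0.7 0 1"

```text
time_s: 22.52
position: [0.3808, 0.2808, 0.014]
tool_rot: [0.999, 0.052, -0.001, 0.0]
force: [0.7, 0.3, -0.7]
gripper_width: 0.0853
gripper_force: 0.0
```

drive_tool --pt "0 0 0 0 1" --pt "0 0 0 0 1" --pt "0 0 0 0 0.35" --pt "0 0 0 0 0.35" --pt "0 0 0 0 0.35"

```text
time_s: 23.15
position: [0.3825, 0.2817, 0.0162]
tool_rot: [0.999, 0.052, 0.001, -0.0]
force: [-0.3, 0.1, 4.6]
gripper_width: 0.044
gripper_force: 59.6
```

drive_tool --pt "0 0 0 0 0.35" --pt "0 0 0 0 0.35" --pt "0 0 0 0 0.35" --pt "0 0 0 0 0.35" --pt "0 0 0 0 0.35"

```text
time_s: 23.78
position: [0.3824, 0.2817, 0.0161]
tool_rot: [0.999, 0.052, 0.001, -0.0]
force: [-0.9, -0.3, 5.1]
gripper_width: 0.0438
gripper_force: 59.6
```

drive_tool --pt "0 0 -4 0 0.35" --pt "0 0 -6 0 0.35" --pt "0 0 -6 0 0.35" --pt "1 3 -5 0 0.35" --pt "1.5 5 0 0 0.35"

```text
time_s: 24.4
position: [0.4176, 0.2051, 0.2304]
tool_rot: [0.999, 0.054, 0.005, -0.001]
force: [0.2, -0.4, -1.4]
gripper_width: 0.044
gripper_force: 60.9
```

drive_tool --pt "1.8 5 0 0 0.35" --pt "1.8 5 0 0 0.35" --pt "1.8 5 0 0 0.35" --pt "1.8 5 0 0 0.35" --pt "1.5 4.5 0 0 0.35"

```text
time_s: 25.02
position: [0.5275, -0.032, 0.2253]
tool_rot: [0.999, 0.052, 0.0, -0.0]
force: [-0.1, 1.0, -0.4]
gripper_width: 0.0439
gripper_force: 60.9
```

drive_tool --pt "0 1.9 0 0 0.35" --pt "0 0 0 0 0.35" --pt "0 0 0 0 0.35" --pt "0 0 0 0 0.35" --pt "0 0 0 0 0.35"

```text
time_s: 25.65
position: [0.5289, -0.0481, 0.2255]
tool_rot: [0.999, 0.053, 0.0, -0.0]
force: [0.3, -0.5, -2.2]
gripper_width: 0.0442
gripper_force: 60.9
```

```bash
cat > n.py <<'E'
from h import *
import sys
for n in S: S[n]=S[n][:2]+(.005,)
fs=[]
for c in sys.argv[2:]:
    st=read_state();w=grab_frame(c);fs.append((c,w,cam(w,st)));cv2.imwrite(f"pics/{sys.argv[1]}_{c}.png",w["color"])
v=np.array([.5605,.0414,.1149]); cs,sn=np.cos(v[2]),np.sin(v[2])
for n in "cinnamon_jar cocoa_shaker shot_glass tamper white_canister purple_canister".split():
    for c,w,cw in fs:
        for m in masks_of(w,n)[:4]:
            if m["p"]>.2:
                x,r=fit(n,[(cw,mb(m))],(.55,.05)); d=x-v[:2]
                if abs(d).max()<.2: print(c,n,round(m["p"],2),mb(m),x.round(4),r.round(1),"mat",round(d@[cs,sn],4),round(d@[-sn,cs],4))
E
python3 d.py .530 -.0495 .021;python3 n.py w7 wrist scene
```

```text
25.65 [ 0.5289 -0.0481  0.2255] shift cm [ 0.09  0.15 20.45] jaw dir deg -83.9 tilt [ 0.  0. -1.] grip 0.04415299669186096 [ 0.3 -0.5 -2.2]
wrist cinnamon_jar 0.73 [141.  67. 206. 115.] [0.6053 0.0438] [-0.5 -1.4  0.6  1.4] mat 0.0448 -0.0027
scene cinnamon_jar 0.78 [301. 147. 318. 179.] [0.6052 0.0442] [ 0.5 -0.4 -0.5  0.4] mat 0.0448 -0.0023
wrist cocoa_shaker 0.95 [146. 140. 211. 207.] [0.5208 0.0322] [ 0.9  0.8 -1.5 -0.6] mat -0.0405 -0.0046
scene cocoa_shaker 0.6 [319. 153. 336. 190.] [0.5203 0.0337] [ 0.1 -0.1 -0.1  0.1] mat -0.0408 -0.003
wrist shot_glass 0.91 [202. 206. 312. 336.] [ 0.4416 -0.0557] [ 32.1   2.4 -36.8 -75.5] mat -0.1292 -0.0828
scene shot_glass 0.42 [322. 143. 343. 171.] [ 0.6217 -0.0607] [ 3.5  5.3 -3.2 -1.5] mat 0.0491 -0.1084
wrist white_canister 0.84 [ 40.  60. 141. 145.] [0.5934 0.1469] [-13.2  -1.8   1.2   3.3] mat 0.0448 0.101
scene white_canister 0.62 [272. 151. 299. 191.] [0.5909 0.1461] [-0.9 -5.4  0.8  1.1] mat 0.0422 0.1006
wrist purple_canister 0.9 [230.  49. 311. 128.] [ 0.6145 -0.0525] [-2.6 -2.9  4.1  4.3] mat 0.0428 -0.0995
scene purple_canister 0.55 [320. 142. 344. 172.] [ 0.6171 -0.0546] [-0.7 -5.3  0.7  1.2] mat 0.0453 -0.1018
```

View pics/w7_wrist.png

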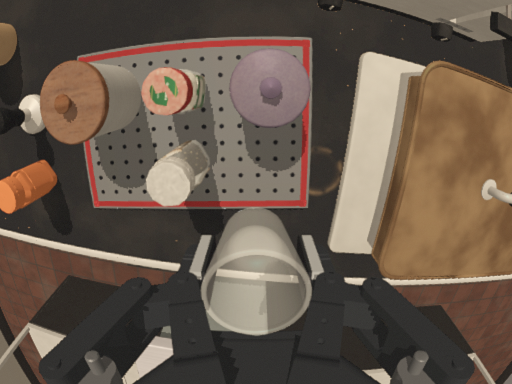

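The glass is held upright at (256,270). Below it are cinnamon (168,92), cocoa (172,180) and the purple canister (270,85), with the front-right spot free. Lowering.

drive_tool --pt "0 0.3 5 0 0.35" --pt "0 0 5 0 0.35" --pt "0 0 4 0 0.35" --pt "0 0 3 0 0.35" --pt "0 0 2 0 0.35"

```text
time_s: 26.98
position: [0.5285, -0.0519, 0.0336]
tool_rot: [0.999, 0.052, -0.001, -0.0]
force: [0.1, -0.1, -1.3]
gripper_width: 0.0438
gripper_force: 61.0
```

drive_tool --pt "0 0 0.5 0 0.35" --pt "0 0 0 0 0.35" --pt "0 0 0 0 0.35" --pt "0 0 0 0 0.35" --pt "0 0 0 0 0.35"

```text
time_s: 27.6
position: [0.5297, -0.0522, 0.0309]
tool_rot: [0.999, 0.052, 0.0, 0.0]
force: [0.3, -0.9, -0.9]
gripper_width: 0.0441
gripper_force: 61.0
```

```bash
python3 d.py .530 -.051 .0211
```

```text
27.6 [ 0.5297 -0.0522  0.0309] shift cm [ 0.04 -0.12  0.98] jaw dir deg -84.0 tilt [ 0.001 -0.    -1.   ] grip 0.04410794022544473 [ 0.3 -0.9 -0.9]
```

drive_tool --pt "0 -0.1 0.4 0 0.35" --pt "0 0 0.3 0 0.35" --pt "0 0 0.2 0 0.35" --pt "0 0 0 0 0.35" --pt "0 0 0 0 0.35"

```text
time_s: 28.22
position: [0.5293, -0.0511, 0.0213]
tool_rot: [0.999, 0.052, 0.0, -0.0]
force: [0.5, 1.2, 1.0]
gripper_width: 0.044
gripper_force: 61.0
```

drive_tool --pt "0 0 0.1 0 0.35" --pt "0 0 0 0 0.35" --pt "0 0 0 0 0.35" --pt "0 0 0 0 0.35" --pt "0 0 0 0 0.35"

```text
time_s: 28.85
position: [0.5298, -0.051, 0.0212]
tool_rot: [0.999, 0.052, 0.0, 0.0]
force: [-1.4, 1.9, 7.5]
gripper_width: 0.0437
gripper_force: 61.0
```

drive_tool --pt "0 0 0 0 0.75" --pt "0 0 0 0 0.75" --pt "0 0 0 0 0.75" --pt "0 0 -3 0 0.75" --pt "0 0 -5 0 0.75"

```text
time_s: 29.48
position: [0.5274, -0.0506, 0.0992]
tool_rot: [0.999, 0.052, -0.002, -0.001]
force: [-0.2, 0.0, 0.6]
gripper_width: 0.064
gripper_force: 0.0
```

drive_tool --pt "0 0 -6 0 1" --pt "0 0 -6 0 1" --pt "1 -4 -3 0 1" --pt "1.2 -5 0 0 1" --pt "1.2 -5 0 0 1"

```text
time_s: 30.1
position: [0.5487, 0.0929, 0.251]
tool_rot: [0.999, 0.052, 0.001, 0.0]
force: [0.5, -0.3, 0.1]
gripper_width: 0.0854
gripper_force: 0.0
```

drive_tool --pt "1.2 -5 0 0 1" --pt "1.2 -5 0 0 1" --pt "1.2 -5 0 0 1" --pt "0.5 -4.5 0 0 1" --pt "0 0 0 0 1"

```text
time_s: 30.72
position: [0.5679, 0.2929, 0.2495]
tool_rot: [0.999, 0.054, -0.0, -0.0]
force: [-0.8, 0.3, -0.4]
gripper_width: 0.0856
gripper_force: 0.0
```

drive_tool --pt "0 0 0 0 1" --pt "0 0 0 0 1" --pt "0 0 0 0 1" --pt "0 0 0 0 1" --pt "0 0 0 0 1"

```text
time_s: 31.35
position: [0.5689, 0.2895, 0.2504]
tool_rot: [0.999, 0.052, 0.0, -0.0]
force: [0.6, 0.4, 0.7]
gripper_width: 0.0856
gripper_force: 0.0
```

```bash
python3 d.py .5695 .290 .046;python3 l.py w8 tamper
```

```text
31.35 [0.5689 0.2895 0.2504] shift cm [ 0.06 -0.04 20.44] jaw dir deg -84.0 tilt [ 0.  0. -1.] grip 0.08561385665461134 [0.6 0.4 0.7]
[0.56894365 0.28953871 0.25039603] [[0.995, 0.104, 0.0], [0.104, -0.995, 0.0], [0.0, -0.0, -1.0]]
tamper 0.64 [233. 131. 277. 185.] [0.5711 0.2912] [-0.6911 -1.2697  0.6905  0.8992]
```

View pics/w8.png

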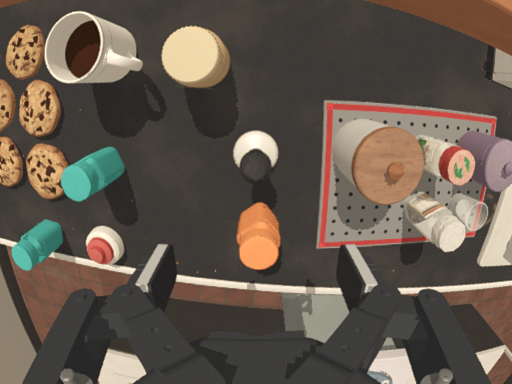

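The tamper is at (256,155), near (0.571, 0.291), free on both sides. Shot glass (470,212) and cocoa (437,222) stand on the mat. Grasping the tamper.

drive_tool --pt "0.1 -0.1 5 0 1" --pt "0 0 5 0 1" --pt "0 0 5 0 1" --pt "0 0 3.8 0 1" --pt "0 0 1.5 0 1"

```text
time_s: 32.08
position: [0.5679, 0.2905, 0.0445]
tool_rot: [0.999, 0.052, -0.002, 0.001]
force: [0.4, 0.5, -0.9]
gripper_width: 0.0852
gripper_force: 0.0
```

drive_tool --pt "0 0 0 0 1" --pt "0 0 0 0 0.2" --pt "0 0 0 0 0.2" --pt "0 0 0 0 0.2" --pt "0 0 0 0 0.2"

```text
time_s: 32.7
position: [0.5707, 0.2912, 0.0489]
tool_rot: [0.999, 0.052, 0.001, -0.0]
force: [-1.5, -1.4, 5.4]
gripper_width: 0.0336
gripper_force: 59.2
```

drive_tool --pt "0 0 0 0 0.2" --pt "0 0 0 0 0.2" --pt "0 0 -2 0 0.2" --pt "0 0 -4 0 0.2" --pt "0 0 0 0 0.2"

```text
time_s: 33.33
position: [0.5724, 0.292, 0.1119]
tool_rot: [0.999, 0.052, 0.004, -0.001]
force: [0.0, 1.1, -2.8]
gripper_width: 0.0336
gripper_force: 60.2
```

drive_tool --pt "0 0 -5 0 0.2" --pt "0 0 -5 0 0.2" --pt "-1 2 -2 0 0.2" --pt "-2 4 0 0 0.2" --pt "-2 4 0 0 0.2"

```text
time_s: 33.95
position: [0.5292, 0.1854, 0.2264]
tool_rot: [0.999, 0.053, -0.001, 0.0]
force: [0.8, -0.4, -3.5]
gripper_width: 0.0332
gripper_force: 60.8
```

drive_tool --pt "-2 4 0 0 0.2" --pt "-1 2 0 0 0.2" --pt "0 0 0 0 0.2" --pt "0 0 0 0 0.2" --pt "0 0 0 0 0.2"

```text
time_s: 34.58
position: [0.5069, 0.1243, 0.227]
tool_rot: [0.999, 0.053, -0.0, -0.0]
force: [0.4, 0.4, -3.3]
gripper_width: 0.0333
gripper_force: 60.9
```

```bash
python3 d.py .5101 .1252 .054;python3 n.py w9 wrist
```

```text
34.575 [0.5069 0.1243 0.227 ] shift cm [ 0.34 -0.05 17.3 ] jaw dir deg -83.9 tilt [-0.  0. -1.] grip 0.0332552658122421 [ 0.4  0.4 -3.3]
wrist cinnamon_jar 0.56 [311.  64. 376. 112.] [0.6046 0.0451] [-1.  -1.1  0.8  1.2] mat 0.0442 -0.0014
wrist cocoa_shaker 0.64 [310. 139. 375. 203.] [0.5193 0.0343] [ 0.4 -0.3 -0.3  0.2] mat -0.0417 -0.0023
wrist cocoa_shaker 0.23 [214. 174. 300. 318.] [0.4351 0.1178] [ 19.   20.8 -23.  -47.2] mat -0.1158 0.0903
wrist shot_glass 0.64 [376. 144. 424. 187.] [ 0.529  -0.0509] [-1.  -1.1  1.1  1.1] mat -0.0419 -0.088
wrist shot_glass 0.47 [312.  64. 377. 112.] [0.6066 0.0336] [10.9  1.4 -3.1 -1.5] mat 0.0449 -0.013
wrist tamper 0.92 [214. 173. 301. 318.] [0.4305 0.1172] [ 18.6  20.1 -22.9 -54. ] mat -0.1205 0.0902
wrist white_canister 0.93 [193.  37. 290. 133.] [0.5923 0.1472] [-6.6 -3.4  2.7  5. ] mat 0.0437 0.1015
wrist purple_canister 0.65 [376.  61. 459. 131.] [ 0.6166 -0.054 ] [-1.4 -2.  12.   2.9] mat 0.0448 -0.1012
```

View pics/w9_wrist.png

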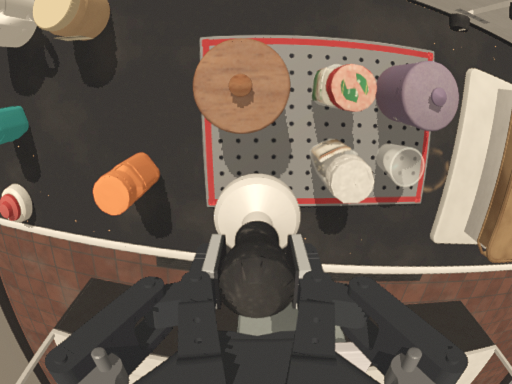

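The tamper is held upright at (257,250). The white canister (241,86), cinnamon (350,88), cocoa (345,170) and glass (400,165) are in place, and the front-left spot is free.

drive_tool --pt "0.2 0 4 0 0.2" --pt "0 0 4 0 0.2" --pt "0 0 4 0 0.2" --pt "0 0 3 0 0.2" --pt "0 0 1 0 0.2"

```text
time_s: 35.55
position: [0.5074, 0.1237, 0.0654]
tool_rot: [0.999, 0.052, -0.002, -0.0]
force: [-0.1, -0.1, -3.4]
gripper_width: 0.0335
gripper_force: 60.9
```

drive_tool --pt "0 0 0.3 0 0.2" --pt "0 0 0 0 0.2" --pt "0 0 0 0 0.2" --pt "0 0 0 0 0.2" --pt "0 0 0 0 0.2"

```text
time_s: 36.17
position: [0.5091, 0.1237, 0.0647]
tool_rot: [0.999, 0.052, 0.0, 0.0]
force: [-0.4, -1.0, -4.0]
gripper_width: 0.0331
gripper_force: 60.9
```

```bash
python3 d.py .509 .1252 .054
```

```text
36.175 [0.5091 0.1237 0.0647] shift cm [ 0.   -0.15  1.07] jaw dir deg -84.0 tilt [ 0.001 -0.    -1.   ] grip 0.033092477060064955 [-0.4 -1.  -4. ]
```

drive_tool --pt "0 -0.15 0.5 0 0.2" --pt "0 0 0.3 0 0.2" --pt "0 0 0.1 0 0.2" --pt "0 0 0 0 0.2" --pt "0 0 0 0 0.2"

```text
time_s: 36.8
position: [0.5088, 0.1252, 0.0553]
tool_rot: [0.999, 0.052, 0.0, -0.0]
force: [0.3, -0.4, -3.3]
gripper_width: 0.0329
gripper_force: 60.9
```

drive_tool --pt "0 0 0.2 0 0.2" --pt "0 0 0 0 0.2" --pt "0 0 0 0 0.2" --pt "0 0 0 0 0.2" --pt "0 0 0 0 0.2"

```text
time_s: 37.42
position: [0.5093, 0.1252, 0.0539]
tool_rot: [0.999, 0.052, 0.001, 0.0]
force: [-0.9, -1.0, 5.0]
gripper_width: 0.0334
gripper_force: 61.5
```

drive_tool --pt "0 0 0 0 0.65" --pt "0 0 0 0 0.65" --pt "0 0 0 0 0.65" --pt "0 0 0 0 0.65" --pt "0 0 -3 0 0.65"

```text
time_s: 38.05
position: [0.5065, 0.1251, 0.0814]
tool_rot: [0.999, 0.052, -0.003, -0.0]
force: [-0.4, -1.0, -0.0]
gripper_width: 0.0555
gripper_force: 0.0
```

drive_tool --pt "0 0 -5 0 0.65" --pt "0 0 -6 0 0.65" --pt "0 0 -6 0 0.8" --pt "-2 3 -3 0 0.8" --pt "-2 4 0 0 0.8"

```text
time_s: 38.67
position: [0.4774, 0.051, 0.2868]
tool_rot: [0.999, 0.053, 0.003, 0.001]
force: [0.1, -0.4, -1.2]
gripper_width: 0.0681
gripper_force: 0.0
```

drive_tool --pt "-1 2 -3 0 0.8" --pt "0 0 -3 0 0.8" --pt "0 0 0 0 0.8" --pt "0 0 0 0 0.8" --pt "0 0 0 0 0.8"

```text
time_s: 39.3
position: [0.4678, 0.0308, 0.3419]
tool_rot: [0.999, 0.053, -0.001, -0.0]
force: [-0.1, 0.7, 0.4]
gripper_width: 0.0684
gripper_force: 0.0
```

```bash
python3 n.py w10 wrist scene
```

```text
wrist cinnamon_jar 0.66 [240.  32. 275.  72.] [0.6031 0.0434] [-1.2 -0.1  1.2  0.2] mat 0.0425 -0.0029
scene cinnamon_jar 0.83 [301. 147. 319. 178.] [0.6076 0.0406] [ 1.  -0.9 -0.9  0.8] mat 0.0467 -0.0062
wrist cocoa_shaker 0.58 [240.  95. 276. 133.] [0.52   0.0341] [ 0.3  0.8 -0.3 -0.6] mat -0.0411 -0.0026
scene cocoa_shaker 0.63 [318. 152. 337. 190.] [0.5225 0.0319] [ 1.1  0.5 -1.  -0.4] mat -0.0388 -0.005
wrist shot_glass 0.87 [299.  97. 334. 129.] [ 0.5291 -0.0508] [-0.1 -0.6  0.1  0.6] mat -0.0417 -0.088
scene shot_glass 0.81 [340. 160. 355. 181.] [ 0.5309 -0.0533] [-0.1 -0.7  0.1  0.6] mat -0.0402 -0.0907
wrist tamper 0.61 [177.  94. 220. 131.] [0.5084 0.1222] [-0.3 -0.1  0.3  0.1] mat -0.0425 0.0862
scene tamper 0.68 [296. 167. 314. 200.] [0.5053 0.1246] [-0.6 -1.1  0.6  0.8] mat -0.0453 0.0889
wrist white_canister 0.87 [146.  21. 219.  86.] [0.5891 0.1401] [-2.8 -1.8  3.9  2.3] mat 0.0397 0.0948
scene white_canister 0.81 [272. 151. 299. 191.] [0.5909 0.1461] [-0.9 -5.4  0.8  1.1] mat 0.0422 0.1006
wrist purple_canister 0.81 [295.  26. 357.  81.] [ 0.611  -0.0487] [-3.5 -1.3  1.8  2.9] mat 0.0398 -0.0953
scene purple_canister 0.71 [320. 142. 344. 171.] [ 0.6227 -0.0587] [-0.7 -6.1  0.6  1.2] mat 0.0503 -0.1065
scene purple_canister 0.29 [260. 162. 363. 213.] [0.4084 0.0519] [69.9  7.3 -3.  -1.1] mat -0.1499 0.0278
```

View pics/w10_wrist.png

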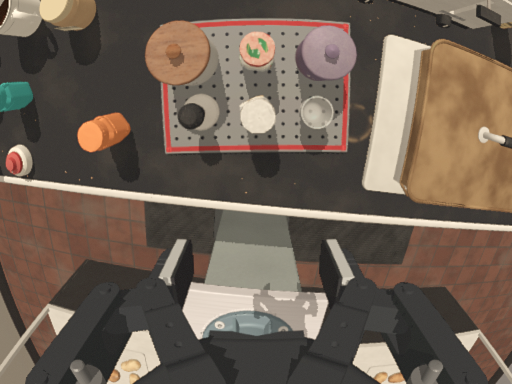

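The final view shows all four upright on the mat: cinnamon (258,50), cocoa (258,114), glass (317,112) and tamper (200,113). The canisters have not moved and the gripper is clear. Handing in.

```bash
python3 -c "from plant import *; print(close_job())"
```

```text
the job is handed in; nothing more can be done
None
```

The job is handed in at about 40 s of the 115 s allowed: the cinnamon jar, cocoa shaker, shot glass and tamper stand upright on the mat in the order asked, a few millimetres from target at most by the last camera check, with the canisters and everything else left alone.

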